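Put the clay extruder back together

TASK

Put the washed clay extruder back together: first stand the metal barrel fully home in the round socket of the steel base and let go of it, then swing the base's clamp lever all the way over to its other side, and last slide the plunger down into the barrel until its stop plate sits on the rim. Keep hold of the plunger while you lower it, do not let it drop in, and do not knock or shift the things lying around.

Things in the scene. Friction and masses are not known exactly. Their poses are not given: they have to be found in the camera images.
- base: Fixed dark steel block 110 x 110 mm, 30 mm high, with a round socket 58 mm wide (mouth chamfer 3 mm) and 20 mm deep in the middle of its top. Origin: centre of its underside, on the table and on the socket's axis; z up; yaw varies. A tongue on its -x side (to x = -113 mm, 70 mm wide) carries two ears (30 mm wide, tops 58 mm up) and the clamp lever.
- base_seat (a point): Centre of the socket's floor, 10 mm above the table, where the middle of the barrel's lower end belongs; axes as the base's.
- clamp (a joint): Clamp lever: steel bar 10 mm thick, black 20 mm ball at its end, 66 mm from pivot to ball centre. Pivot at (-85, 0, 46) mm in the base's frame, turning about the base's x. At 0 rad it leans 0.6 rad from upright to the base's -y; grows as it swings up and over to +y, stop at 1.2 (leaning 0.6 to +y). Starts at 0 to 0.25; light, stays where it is left.
- clamp_tip (a point): Centre of the black ball on the end of the clamp lever.
- barrel: Loose aluminium tube open at both ends, 100 mm tall, 56 mm outside (53 mm at its lower edge, tapered over 4 mm), 47 mm bore, about 0.3 kg, standing upright on the table. Origin: centre of its lower end; z along the tube, up. Seated in the base its rim is 110 mm above the table.
- plunger: Loose, 151 mm tall, 0.3 kg, standing upright on its piston. From the bottom: steel piston 44 mm wide, 18 mm high (39 mm at its foot, 5 mm taper), 16 mm rod, round stop plate 60 mm wide from 85 to 91 mm up, round pale wooden handle 26 to 28 mm thick from 91 to 151 mm. Origin: centre of its underside; z up along the rod. Home in the barrel its origin is 15 mm above the barrel's.
- cutter: Bystander: thin steel ring cutter, 90 mm wide, 50 mm high. Origin: centre of its underside.
- beaker: Bystander: clear plastic beaker, 80 mm wide, 100 mm high. Origin: centre of its underside.
- knife: Bystander: pale wooden modelling knife lying flat, about 183 mm long, 16 mm wide, 8 mm thick, along its x. Origin: underside of the handle's middle.
- rib: Bystander: dark wooden rib lying flat, about 122 mm long, 24 mm wide, 8 mm thick, along its x. Origin: underside, middle.
Mind the look-alikes: they are no part of the job. Leave any orange look-alike of the plunger alone. What is shaped like the barrel but pink is not meant.

How it is judged:
On the way, in this order (a step that is already met when the one before it is completed fails the run):
1. the barrel stands fully home in the base's socket, let go, with the plunger still outside and the lever not yet over (z of barrel in the frame of base_seat between -0.004 and 0.004 m and horizontal distance between barrel and base_seat below 0.004 m and angle between barrel's own z axis and vertical below 0.05 rad and contact force between the fingers and barrel below 0.3 N and horizontal distance between plunger and barrel above 0.05 m and value of joint clamp below 1 rad), for 0.2 s.
2. the clamp lever is swung over (1.05 rad or more) with the barrel home and the plunger still outside (z of barrel in the frame of base_seat between -0.004 and 0.004 m and horizontal distance between barrel and base_seat below 0.004 m and angle between barrel's own z axis and vertical below 0.05 rad and horizontal distance between plunger and barrel above 0.05 m and value of joint clamp above 1.05 rad), for 0.2 s.
3. the plunger, in the gripper, has been lowered to within 20 mm of home in the barrel (z of plunger in the frame of barrel between 0.009 and 0.035 m and horizontal distance between plunger and barrel below 0.006 m and angle between the z axis of plunger and the z axis of barrel, either way round below 0.1 rad and contact force between the fingers and plunger above 1 N), for 0.1 s.
At the end, for the whole second after the job is handed in: The barrel stands in the socket within 4 mm of its floor and centre, upright within 0.05 rad; the clamp lever is over (1.0 rad or more); the plunger is in the barrel, in line within 0.1 rad, its stop plate within 4 mm of the rim; both are at rest (z of barrel in the frame of base_seat between -0.004 and 0.004 m and horizontal distance between barrel and base_seat below 0.004 m and angle between barrel's own z axis and vertical below 0.05 rad and z of plunger in the frame of barrel between 0.009 and 0.019 m and horizontal distance between plunger and barrel below 0.006 m and angle between the z axis of plunger and the z axis of barrel, either way round below 0.1 rad and value of joint clamp above 1 rad and linear speed of each of plunger, barrel below 0.02 m/s); the robot touches nothing.
It fails at once if the cutter or the beaker is shifted more than 30 mm or tipped (distance of any of cutter, beaker from where it was at the start of the episode above 0.03 m or angle between any of cutter, beaker's own z axis and vertical above 0.5 rad).
It fails at once if the knife or the rib is shifted more than 30 mm or tipped (distance of any of knife, rib from where it was at the start of the episode above 0.03 m or angle between any of knife, rib's own z axis and vertical above 0.5 rad).
It fails at once if the plunger falls into the barrel: in its bore, out of the fingers' hold and moving faster than 0.7 m/s (a drop of some 25 mm) (linear speed of plunger above 0.7 m/s and contact force between the fingers and plunger below 0.1 N and horizontal distance between plunger and barrel below 0.01 m and z of plunger in the frame of barrel below 0.095 m).
It also fails if it takes over 67 s, if anything falls off the work surface, if the arm or the gripper's body presses on something with over 40 N, if the wrist force passes 120 N, or if a joint passes its speed limit or range.

ROBOT

A 6-joint arm with a two-finger parallel gripper is mounted at the origin on the work surface. World frame = base frame: x ahead of the robot, y to its left, z up, the work surface at z = 0. Lengths are in m, angles in rad, forces in N, time in s.
With the tool pointing down it reaches from about 0.35 to 0.775 m from the base axis. Payload 5.5 kg.
Tool frame: the origin (TCP) lies between the finger pads; the fingertips stand 19 mm ahead of it and the grasp point (between the pads) is the TCP; z points along the fingers, y is the line along which they close (so a half turn about z gives the same grasp; the last joint's range is limited). The gripper opens to 85 mm and grips with 20 to 120 N. Pads are 22 mm wide; open, the fingers measure 114 mm over their backs; the gripper's body (76 mm by 85 mm) begins 54 mm behind the grasp point. The pads swing forward as they close: fully open they stand 13 mm farther back than shut.
Start: joints at [1.173, 0.313, 0.046, 1.304, 0, 1.431], TCP at [0.147, 0.556, 0.25] pointing down, gripper open.
Joint ranges: [-2.76, 2.76], [-0.86, 1.69], [-1.03, 1.26], [-2.2, 2.34], [-1.47, 1.5], [-3.14, 3.14]. Speed limits (rad/s): [2.57, 2.57, 3.14, 3.14, 3.14, 3.14].

INTERFACE

Orientations are given as a unit quaternion [w, x, y, z].
In Python, from workcell import env gives the robot as it stands.
- The arm moves only by the shell command python3 -m pendant 'ROWS' [FORCE]. ROWS is JSON, a list of rows, each an object with "travel": the shift along the tool's x, y, z scaled (see below), a list of three; "rot": the turn, a rotation vector about the tool's x, y, z scaled (see below), a list of three; "fingers": the opening, from -1 (shut) to 1 (fully open). In form: [{"travel": [dx, dy, dz], "rot": [wx, wy, wz], "fingers": fingers}, ...]. A call has 1 to 10 rows; each row is the pose to reach, as a shift and turn from the pose commanded when the call began, along the tool's axes at that moment; what a row does not reach only later rows make up. The controller multiplies each number of a shift by 0.12 m and each number of a turn by 60 degrees. A row lasts 1/10 s, in which the tool goes at most 50 mm and 8.59 degrees, less where a joint would pass 70% of its speed; a pose out of reach is approached as far as the arm can. A call with a number of a shift or a turn outside -1 to 1 is refused whole. A call with a gripper value outside its range is refused whole. The fingers move at their own pace and stop on an object; FORCE is the grip in N (left out, the last holds). Time passes only in rows, so rows that repeat a pose let the fingers close. It gives the time, the measured TCP pose, the force, the opening and the grip force at its end, in the units of the state.
- env.get_state(): the state, without advancing time (a new reading comes with each control period).
- env.read_camera(name): name is "side" or "top" or "wrist"; returns (picture, depth): 480x640x3 uint8, blue, green, red; 480x640 float32, m along the optical axis (not along the pixel's ray), 0 where there is no reading.
- env.camera_model(name): a dict with "fovy" (degrees; the focal length in pixels is half the picture's height over the tangent of half this angle, whatever the lens; pixels are square), "cx", "cy" (the principal point, pixels), "rvec" (rotation vector, rad) and "tvec" (3), from world to camera coordinates, as OpenCV has them; the wrist camera has in their place "T_tool_cam" (4x4, takes a point from camera to tool coordinates, whose origin is the TCP and whose axes are the flange's). Camera axes: x right, y down, z forward; pixel columns grow to the right and rows downward; lengths in m; the calibration is good to about 2 mm. A picture is of the moment at which its call begins: read the wrist's pose just before it. camera_model takes no time and is no camera call.
- env.hand_in(): hands the job in; it is judged then, once.
Trained networks look in the newest picture that a camera, given by its name, has taken for a name from the list of things; names that differ only in an ending like _2 or _b are one class to them, and where a whole thing is asked for, a point or a joint stands for the part that bears it (a point fixed in the world has none). Each returns a list of dicts, best first, with "conf" (0 to 1); they miss things now and then, are a little off and sometimes report something else, mostly with a low value. They report only what shows in the picture. A call takes as long as a camera call. They do not tell look-alikes from the thing itself.
- env.outline_of(camera, target): "mask" (480x640 bool, what is visible of it) and "xy" ([column, row] in pixels, amid what is visible of it).
The state is a dict: "clock": time; "joint_pos": joint angles; "qvel": joint speeds; "tau": joint torques, N m; "tcp_pos": TCP position; "orientation": TCP orientation; "wrist_force": force on the tool from outside, world axes, zero at the start; "ft_torque": the same for the moment, N m; "finger_gap": finger opening in m; "grip_force": force on a finger pad.
Only numpy, scipy, OpenCV 4.12 (cv2) and the standard library are available. Lean on these libraries where they do the work, as an engineer would, in place of code of your own. Each camera call takes 0.05 s, during which the arm holds its last target. There are 200 camera calls.

## Working session

There is one attempt and no reset: what is moved stays moved. The work goes in short steps, Python scripts to look and compute and a shell command to move; the robot and the scene stay as the last step left them, time stands still between calls to the robot, and variables do not carry over. Pictures are saved under pics/ and viewed, at most 10 in all, crops included, and the job is handed in when it is done.

```bash
mkdir -p pics
cat > h.py <<'E'
import numpy as np, cv2
from scipy.spatial.transform import Rotation as R
from workcell import env
def cam(name):
    m=env.camera_model(name); f=240/np.tan(np.radians(m['fovy'])/2)
    K=np.array([[f,0,m['cx']],[0,f,m['cy']],[0,0,1]])
    if 'rvec' in m:
        Rm=R.from_rotvec(np.ravel(m['rvec'])).as_matrix(); t=np.ravel(m['tvec'])
        return K,Rm.T,-Rm.T@t   # cam->world
    s=env.get_state(); q=s['orientation']; Rt=R.from_quat([q[1],q[2],q[3],q[0]]).as_matrix()
    T=np.array(m['T_tool_cam'])
    return K,Rt@T[:3,:3],Rt@T[:3,3]+np.array(s['tcp_pos'])
def cloud(name):
    c=cam(name); img,d=env.read_camera(name)
    K,Rw,o=c; v,u=np.mgrid[:480,:640]
    P=np.stack([(u-K[0,2])/K[0,0]*d,(v-K[1,2])/K[1,1]*d,d],-1)@Rw.T+o
    P[d==0]=np.nan
    return img,d,P
def proj(name,X):
    K,Rw,o=cam(name); p=(np.array(X)-o)@Rw; return (p@K.T)[...,:2]/p[...,2:3]
E
python3 - <<'E'
from h import *
s=env.get_state(); print({k:np.round(v,3) for k,v in s.items()})
for n in ['top','side']:
    m=env.camera_model(n);print(n,m)
    img,d,P=cloud(n); cv2.imwrite(f'pics/{n}0.png',img); np.savez(f'{n}0.npz',img=img,d=d,P=P)
    for t in ['base','clamp','clamp_tip','barrel','plunger','cutter','beaker','knife','rib']:
        for r in env.outline_of(n,t):
            if r['conf']<.2: continue
            mk=r['mask']; Q=P[mk]; Q=Q[~np.isnan(Q[:,0])]
            print(n,t,round(r['conf'],2),np.round(r['xy']),mk.sum(),'bgr',img[mk].mean(0).round(), 'med',np.round(np.median(Q,0),3) if len(Q) else '', 'lo',np.round(np.percentile(Q,3,axis=0),3),'hi',np.round(np.percentile(Q,97,axis=0),3))
print(env.camera_model('wrist'))
E
```

```text
{'clock': np.float64(0.0), 'joint_pos': array([1.173, 0.314, 0.045, 1.304, 0.   , 1.431]), 'qvel': array([ 0.001, -0.001, -0.001,  0.001, -0.   ,  0.   ]), 'tau': array([-2.0000e-03, -4.8063e+01,  2.9853e+01,  1.9000e-02, -0.0000e+00,
       -0.0000e+00]), 'tcp_pos': array([0.146, 0.556, 0.249]), 'orientation': array([-0.   ,  0.129,  0.992, -0.001]), 'wrist_force': array([ 0.118,  0.395, -0.568]), 'ft_torque': array([ 0.022,  0.032, -0.006]), 'grip_force': np.float64(0.0), 'finger_gap': np.float64(0.085)}
top {'fovy': 45.08608532906598, 'cx': 309.2685253376773, 'cy': 237.2773146890945, 'rvec': array([ 2.17241366, -2.17273722,  0.08114212]), 'tvec': array([-0.02235574,  0.59444505,  1.24154862])}
top base 0.68 [176. 278.] 3642 bgr [67. 70. 73.] med [0.501 0.269 0.028] lo [0.414 0.221 0.003] hi [0.571 0.326 0.06 ]
top clamp 0.53 [176. 312.] 137 bgr [56. 58. 62.] med [0.438 0.246 0.109] lo [0.427 0.232 0.051] hi [0.446 0.273 0.118]
top clamp_tip 0.6 [178. 311.] 158 bgr [58. 60. 64.] med [0.437 0.249 0.102] lo [0.425 0.232 0.049] hi [0.446 0.275 0.118]
top clamp_tip 0.56 [209. 157.] 619
[... 2569 characters left out ...]
71  0.101]
side knife 0.7 [278. 226.] 334 bgr [135. 189. 227.] med [0.475 0.137 0.006] lo [ 0.393  0.129 -0.   ] hi [0.552 0.15  0.011]
side rib 0.76 [302. 318.] 527 bgr [ 53.  77. 118.] med [ 0.499 -0.152  0.008] lo [ 0.444 -0.162  0.003] hi [ 0.555 -0.14   0.011]
{'fovy': 65.40628597680532, 'cx': 311.0224072591109, 'cy': 240.75856220480915, 'T_tool_cam': array([[ 9.70619513e-04, -9.59223404e-01, -2.82647341e-01,
         7.26570387e-02],
       [ 9.99999435e-01,  1.05331188e-03, -1.40607884e-04,
         1.53913154e-03],
       [ 4.32590176e-04, -2.82647045e-01,  9.59223885e-01,
        -1.23595949e-01],
       [ 0.00000000e+00,  0.00000000e+00,  0.00000000e+00,
         1.00000000e+00]])}
```

Run:
```python
from h import *
from scipy.optimize import least_squares
def circ(Q,r=None):
    f=lambda p: np.hypot(Q[:,0]-p[0],Q[:,1]-p[1])-(r or p[2])
    s=least_squares(f,[*np.mean(Q[:,:2],0),.03],loss='soft_l1',f_scale=.002); return s.x.round(4),len(Q)
for n in ['top','side']:
    z=np.load(n+'0.npz'); P=z['P']; img=z['img']
    def sel(c,r,lo,hi):
        m=(np.hypot(P[...,0]-c[0],P[...,1]-c[1])<r)&(P[...,2]>lo)&(P[...,2]<hi); return P[m]
    Q=sel((.607,0),.04,.03,.09); print(n,'barrel wall r28',circ(Q,.028))
    Q=sel((.607,0),.04,.096,.106); print('rim r.0257',circ(Q,.0257), Q[:,2].mean())
    Q=sel((.545,-.3),.025,.1,.145); print('handle r.0135',circ(Q,.0135))
    Q=sel((.545,-.3),.025,.148,.156); print('htop mean',Q.mean(0).round(4),len(Q))
    Q=sel((.545,-.3),.04,.086,.096); print('plate mean',circ(Q,.030))
    Q=sel((.5,.27),.12,.026,.034); 
    rect=cv2.minAreaRect((Q[:,:2]*1000).astype(np.float32)); print('base top',rect)
    Q=sel((.5,.27),.12,.037,.13); print('ears', Q.min(0).round(3),Q.max(0).round(3))
    Q=sel((.5,.27),.12,.085,.13); print('ball',Q.mean(0).round(4),Q.min(0),Q.max(0),len(Q))
    Q=sel((.515,.27),.05,.005,.024); print('socket',Q.mean(0),len(Q))
img=cv2.imread('pics/top0.png'); cv2.imwrite('pics/top0c.png',cv2.resize(img[120:400,100:520],None,fx=1.9,fy=1.9,interpolation=3))
```

```text
top barrel wall r28 (array([6.036e-01, 1.000e-04, 3.000e-02]), 139)
rim r.0257 (array([0.607 , 0.0009, 0.03  ]), 163) 0.09988811614006726
handle r.0135 (array([ 0.5431, -0.2997,  0.03  ]), 66)
htop mean [ 0.5434 -0.2988  0.1509] 113
plate mean (array([ 0.5448, -0.3066,  0.03  ]), 433)
base top ((496.08203125, 272.65264892578125), (157.6808319091797, 111.62590026855469), 5.579204559326172)
ears [0.414 0.22  0.037] [0.572 0.326 0.119]
ball [0.4378 0.2387 0.1126] [0.42904194 0.22992736 0.10240483] [0.447384   0.24908962 0.11928775] 79
socket [0.51970022 0.27846598 0.01103832] 532
side barrel wall r28 (array([0.609 , 0.0011, 0.03  ]), 540)
rim r.0257 (array([0.6091, 0.0008, 0.03  ]), 133) 0.09918918400263274
handle r.0135 (array([ 0.5453, -0.2978,  0.03  ]), 172)
htop mean [ 0.545  -0.2992  0.151 ] 146
plate mean (array([ 0.547 , -0.2898,  0.03  ]), 487)
base top ((496.6947937011719, 273.6822814941406), (161.21238708496094, 116.1549072265625), 5.765097141265869)
ears [0.415 0.229 0.038] [0.564 0.323 0.117]
ball [0.4395 0.2373 0.1074] [0.43014245 0.22872996 0.08516413] [0.44888413 0.24670105 0.11675288] 52
socket [0.52086647 0.28063336 0.01268065] 243
```

View pics/top0c.png

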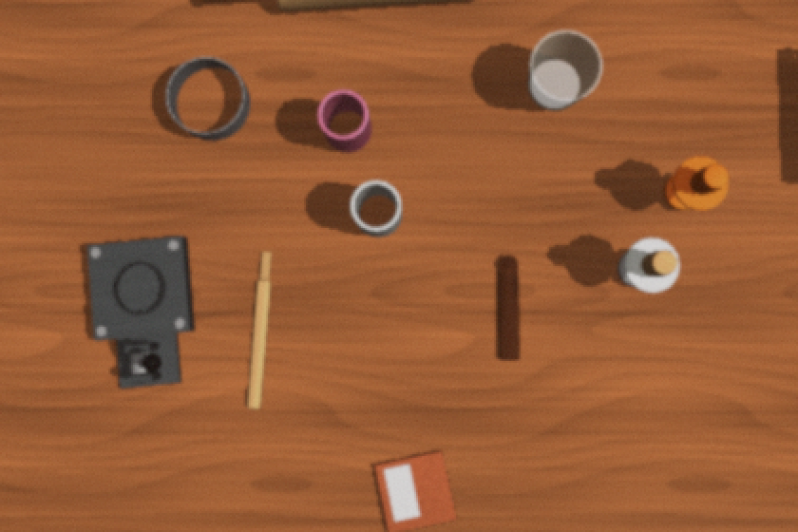

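The base is at the left with its tongue toward the robot, and the black ball leans to -y. The grey barrel is at crop (376,208), just below the pink one at (344,120). The pale-handled plunger is at (650,265) and the orange look-alike at (698,185). I'll move over the base for a close look with the wrist camera, then go to the barrel.

```bash
python3 -m pendant '[{"travel":[-0.4,-0.2,0],"rot":[0,0,-0.12],"fingers":1},{"travel":[-0.8,-0.4,0],"rot":[0,0,-0.247],"fingers":1},{"travel":[-0.998,-0.512,0],"rot":[0,0,-0.247],"fingers":1},{"travel":[-0.998,-0.512,0],"rot":[0,0,-0.247],"fingers":1}]'
python3 -m pendant '[{"travel":[-0.35,-0.27,0],"rot":[0,0,0],"fingers":1},{"travel":[-0.7,-0.545,0],"rot":[0,0,0],"fingers":1},{"travel":[-0.7,-0.545,0],"rot":[0,0,0],"fingers":1}]'
python3 -m pendant '[{"travel":[-0.35,-0.27,0],"rot":[0,0,0],"fingers":1},{"travel":[-0.7,-0.545,0],"rot":[0,0,0],"fingers":1},{"travel":[-0.7,-0.545,0],"rot":[0,0,0],"fingers":1}]'
python3 -m pendant '[{"travel":[-0.35,-0.27,0],"rot":[0,0,0],"fingers":1},{"travel":[-0.7,-0.545,0],"rot":[0,0,0],"fingers":1},{"travel":[-0.7,-0.545,0],"rot":[0,0,0],"fingers":1},{"travel":[-0.7,-0.545,0],"rot":[0,0,0],"fingers":1}]'
python3 - <<'E'
from h import *
img,d,P=cloud('wrist'); cv2.imwrite('pics/w1.png',img); np.savez('w1.npz',img=img,d=d,P=P)
s=env.get_state(); print(s['clock'],s['tcp_pos'],s['orientation'],s['joint_pos'])
m=(P[...,2]>.02)&(P[...,2]<.04)
rect=cv2.minAreaRect((P[m][:,:2]*1000).astype(np.float32)); print(rect,np.median(P[m][:,2]))
m=(P[...,2]>.09); print('ball',P[m].mean(0),P[m].min(0),P[m].max(0))
E
```

```text
clock: 1.4
tcp_pos: [0.2494, 0.4636, 0.2505]
orientation: [0.0, 0.002, 1.0, -0.0]
wrist_force: [-0.4, 0.2, 0.5]
finger_gap: 0.085
grip_force: 0.0
clock: 1.7
tcp_pos: [0.3339, 0.3988, 0.2504]
orientation: [0.001, 0.002, 1.0, -0.0]
wrist_force: [-1.0, 0.6, -0.7]
finger_gap: 0.0852
grip_force: 0.0
clock: 2.0
tcp_pos: [0.4181, 0.3336, 0.2502]
orientation: [0.001, 0.002, 1.0, -0.0]
wrist_force: [-0.6, 0.7, 0.8]
finger_gap: 0.0856
grip_force: 0.0
clock: 2.4
tcp_pos: [0.4993, 0.27, 0.2499]
orientation: [-0.0, 0.001, 1.0, 0.0]
wrist_force: [0.4, -0.2, 0.2]
finger_gap: 0.0854
grip_force: 0.0
2.45 [0.49824199 0.27071213 0.25001009] [-6.70262704e-04 -2.31759904e-04  9.99999726e-01  2.13603432e-04] [3.55720376e-01 2.98526953e-01 2.50668560e-02 1.29844425e+00
 8.67064127e-04 3.55256375e-01]
((632.8507690429688, 301.57708740234375), (594.9111938476562, 355.2685241699219), 62.2730827331543) 0.029972536438418074
ball [0.49125902 0.26832297 0.29626335] [ 0.4284351  -0.0014977   0.09001825] [0.73533179 0.34704751 0.32930163]
```

View pics/w1.png

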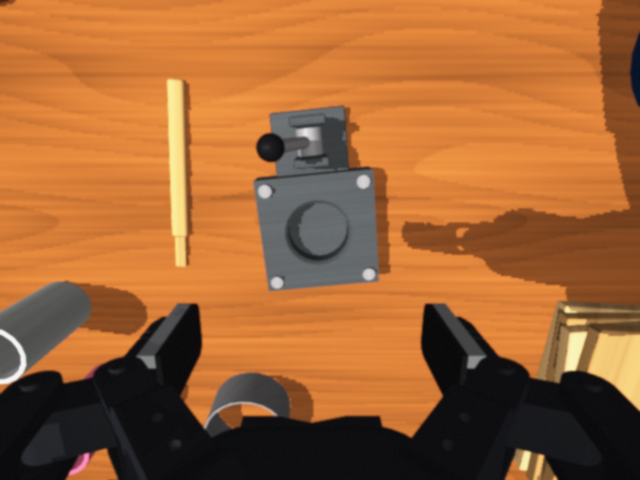

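The wrist view shows the base block at (318,230) with the socket at (320,230). The tongue is above it and the lever ball, at (270,147), leans to -y. Next I'll fit the base's centre and yaw.

```bash
cat > fitb.py <<'E'
from h import *
from scipy.optimize import least_squares
def fit(f):
    z=np.load(f); P=z['P']
    near=(np.hypot(P[...,0]-.52,P[...,1]-.277)<.085)
    top=near&(abs(P[...,2]-.03)<.004)
    X=P[top][:,:2]; g=3000
    # raster the top face; edges by contour
    pts=X
    def res(p):
        c,s=np.cos(p[2]),np.sin(p[2]); q=(pts-p[:2])@np.array([[c,-s],[s,c]])
        o=np.maximum(abs(q)-.055,0); hole=np.maximum(.030-np.hypot(*q.T),0)
        return np.r_[o.ravel(),hole]
    print(f,'minRect',cv2.minAreaRect((X*1000).astype(np.float32)))
    s=least_squares(res,[.52,.277,.09]); print('contain fit',s.x.round(4),s.cost)
    fl=near&(np.hypot(P[...,0]-s.x[0],P[...,1]-s.x[1])<.04)&(P[...,2]<.026)&(P[...,2]>.005)
    print('socket pts mean',P[fl].mean(0).round(4),fl.sum(),'floor z',np.percentile(P[fl][:,2],20))
    (cx,cy),r=cv2.minEnclosingCircle((P[fl][:,:2]*1000).astype(np.float32)); print('encl',cx,cy,r)
    return s.x
if __name__=='__main__':
    import sys
    for f in sys.argv[1:]: fit(f)
E
python3 fitb.py w1.npz top0.npz side0.npz
python3 - <<'E'
from h import *
z=np.load('w1.npz');P=z['P']
m=(np.hypot(P[...,0]-.44,P[...,1]-.245)<.05)&(P[...,2]>.075)&(P[...,2]<.14)
Q=P[m]; print(Q.mean(0),Q.min(0),Q.max(0),m.sum())
# block-edge via contour of the top face in the image incl. socket: corners
near=(np.hypot(P[...,0]-.52,P[...,1]-.277)<.085)&(abs(P[...,2]-.03)<.004)
mk=near.astype(np.uint8)
r=cv2.minAreaRect(cv2.findContours(mk,0,2)[0][0]); print(r)
K,Rw,o=cam('wrist')
ms=cv2.boxPoints(r)
for u,v in list(ms)+[r[0]]:
    ray=Rw@np.array([(u-K[0,2])/K[0,0],(v-K[1,2])/K[1,1],1]); t=(.03-o[2])/ray[2]; print((o+t*ray).round(4))
E
```

```text
w1.npz minRect ((511.45635986328125, 278.10479736328125), (127.42591857910156, 110.14102172851562), 5.578578948974609)
contain fit [0.5183 0.2787 0.0978] 0.00238271023112063
socket pts mean [0.5233 0.2791 0.0111] 2711 floor z 0.009429223106729834
encl 520.6381225585938 279.21514892578125 29.327665328979492
top0.npz minRect ((512.1826171875, 274.22540283203125), (125.32646942138672, 111.62590026855469), 5.579204559326172)
contain fit [0.5184 0.2748 0.082 ] 0.00023980217912393281
socket pts mean [0.5199 0.2788 0.0123] 580 floor z 0.008293508122421134
encl 518.2288818359375 274.2294921875 39.33042526245117
side0.npz minRect ((513.4315795898438, 275.38311767578125), (127.25475311279297, 116.30545806884766), 5.985396862030029)
contain fit [0.5184 0.2749 0.087 ] 0.0007136738358611524
socket pts mean [0.5222 0.2917 0.0132] 214 floor z 0.008890364932320028
encl 515.6683959960938 277.9620056152344 35.502716064453125
[0.43730414 0.24717926 0.10692227] [0.4284351  0.23403985 0.07522838] [0.44716424 0.26324965 0.11802152] 851
((318.19677734375, 229.66392517089844), (112.53591918945312, 120.14093017578125), 84.80557250976562)
[0.4682 0.2196 0.03  ]
[0.4583 0.3285 0.03  ]
[0.5675 0.3438 0.03  ]
[0.5793 0.2251 0.03  ]
[0.5159 0.2792 0.03  ]
```

```bash
python3 -m pendant '[{"travel":[-0.12,-0.39,0],"rot":[0,0,0],"fingers":1},{"travel":[-0.24,-0.78,0],"rot":[0,0,0],"fingers":1}]'
python3 -m pendant '[{"travel":[-0.12,-0.39,0],"rot":[0,0,0],"fingers":1},{"travel":[-0.24,-0.78,0],"rot":[0,0,0],"fingers":1}]'
python3 -m pendant '[{"travel":[-0.12,-0.39,0],"rot":[0,0,0],"fingers":1},{"travel":[-0.24,-0.78,0],"rot":[0,0,0],"fingers":1},{"travel":[-0.24,-0.78,0],"rot":[0,0,0],"fingers":1},{"travel":[-0.24,-0.78,0],"rot":[0,0,0],"fingers":1}]'
cat > circ.py <<'E'
from h import *
from scipy.optimize import least_squares
def circ(Q,r):
    s=least_squares(lambda p: np.hypot(Q[:,0]-p[0],Q[:,1]-p[1])-r,np.mean(Q[:,:2],0),loss='soft_l1',f_scale=.001); return s.x.round(4),len(Q)
E
python3 - <<'E'
from circ import *
img,d,P=cloud('wrist'); cv2.imwrite('pics/w2.png',img); np.savez('w2.npz',img=img,d=d,P=P)
s=env.get_state(); print(s['clock'],s['tcp_pos'],s['orientation'],s['joint_pos'])
rr=np.hypot(P[...,0]-.608,P[...,1]-.001)
m=(rr<.04)&(abs(P[...,2]-.1)<.003); Q=P[m]; print('rim',circ(Q,.02575),np.median(Q[:,2]),cv2.minEnclosingCircle((Q[:,:2]*1000).astype(np.float32)))
m=(rr<.04)&(P[...,2]<.09)&(P[...,2]>.02)&(rr>.026); print('outer wall',circ(P[m],.028))
E
```

```text
clock: 2.65
tcp_pos: [0.5262, 0.1787, 0.2504]
orientation: [-0.0, -0.004, 1.0, 0.0]
wrist_force: [0.6, -0.5, -0.2]
finger_gap: 0.0853
grip_force: 0.0
clock: 2.85
tcp_pos: [0.5558, 0.084, 0.2507]
orientation: [0.0, -0.002, 1.0, 0.0]
wrist_force: [1.0, 1.0, -0.4]
finger_gap: 0.0849
grip_force: 0.0
clock: 3.25
tcp_pos: [0.585, -0.0097, 0.2502]
orientation: [-0.0, -0.0, 1.0, 0.001]
wrist_force: [-0.4, -0.2, -0.4]
finger_gap: 0.0858
grip_force: 0.0
3.3 [ 0.58483794 -0.00880741  0.25032813] [-3.54033231e-04 -1.10519953e-03  9.99999201e-01  5.01553678e-04] [-1.52691494e-01  3.33334572e-01  7.43371264e-02  1.31265226e+00
  8.82797723e-04 -1.54902271e-01]
rim (array([0.6066, 0.0042]), 1187) 0.09957065504541368 ((607.02099609375, 4.198767185211182), 27.88607406616211)
outer wall (array([0.6075, 0.0028]), 968)
```

```bash
python3 -m pendant '[{"travel":[-0.1,0.05,0.2],"rot":[0,0,0],"fingers":1},{"travel":[-0.1875,0.093,0.45],"rot":[0,0,0],"fingers":1},{"travel":[-0.1875,0.093,0.742],"rot":[0,0,0],"fingers":1},{"travel":[-0.1875,0.093,0.742],"rot":[0,0,0],"fingers":1}]'
python3 -m pendant '[{"travel":[0,0,0.25],"rot":[0,0,0],"fingers":1},{"travel":[0,0,0.5],"rot":[0,0,0],"fingers":1},{"travel":[0,0,0.742],"rot":[0,0,0],"fingers":1},{"travel":[0,0,0.742],"rot":[0,0,0],"fingers":1},{"travel":[0,0,0.742],"rot":[0,0,0],"fingers":1}]'
python3 -m pendant '[{"travel":[0,0,0],"rot":[0,0,0],"fingers":0.2},{"travel":[0,0,0],"rot":[0,0,0],"fingers":0},{"travel":[0,0,0],"rot":[0,0,0],"fingers":0},{"travel":[0,0,0],"rot":[0,0,0],"fingers":0},{"travel":[0,0,0],"rot":[0,0,0],"fingers":0},{"travel":[0,0,0],"rot":[0,0,0],"fingers":0}]' 40
```

```text
clock: 3.7
tcp_pos: [0.6041, 0.0041, 0.1565]
orientation: [-0.005, -0.002, 1.0, 0.001]
wrist_force: [-0.2, 0.5, -2.2]
finger_gap: 0.0855
grip_force: 0.0
clock: 4.2
tcp_pos: [0.6082, 0.0018, 0.0738]
orientation: [0.0, -0.001, 1.0, 0.0]
wrist_force: [0.2, -0.3, 1.7]
finger_gap: 0.0852
grip_force: 0.0
clock: 4.8
tcp_pos: [0.6097, 0.0007, 0.0748]
orientation: [0.002, -0.001, 1.0, 0.0]
wrist_force: [-0.3, 1.6, 6.6]
finger_gap: 0.0555
grip_force: 41.1
```

```bash
python3 -m pendant '[{"travel":[0,0,-0.2],"rot":[0,0,0],"fingers":0},{"travel":[0,0,-0.5],"rot":[0,0,0],"fingers":0},{"travel":[0,0,-0.8],"rot":[0,0,0],"fingers":0},{"travel":[0,0,-1],"rot":[0,0,0],"fingers":0},{"travel":[0,0,-1],"rot":[0,0,0],"fingers":0},{"travel":[0,0,-1],"rot":[0,0,0],"fingers":0},{"travel":[0,0,-1],"rot":[0,0,0],"fingers":0}]'
python3 - <<'E'
from circ import *
img,d,P=cloud('wrist'); cv2.imwrite('pics/w3.png',img); np.savez('w3.npz',img=img,d=d,P=P)
s=env.get_state(); t=np.array(s['tcp_pos']); print(s['clock'],t,s['orientation'],s['finger_gap'])
D=P-t; rr=np.hypot(D[...,0],D[...,1])
m=(rr<.036)&(abs(D[...,2]-.026)<.006); Q=P[m]; print('rim z rel',np.median(D[m][:,2]),m.sum(),'rel centre',circ(D[m],.02575),D[m].min(0),D[m].max(0))
E
```

```text
clock: 5.5
tcp_pos: [0.6069, 0.0006, 0.1904]
orientation: [-0.002, -0.0, 1.0, 0.0]
wrist_force: [-0.6, -0.2, -2.9]
finger_gap: 0.0555
grip_force: 43.4
5.55 [0.60682027 0.00065252 0.19014339] [-1.78316407e-03 -3.76990660e-04  9.99998306e-01  2.57437074e-04] 0.05534854727157331
rim z rel 0.024842812554782073 8236 rel centre (array([-0.0035,  0.0015]), 8236) [-0.03023838 -0.03383895  0.02000146] [0.02183058 0.03421539 0.03198407]
```

View pics/w3.png

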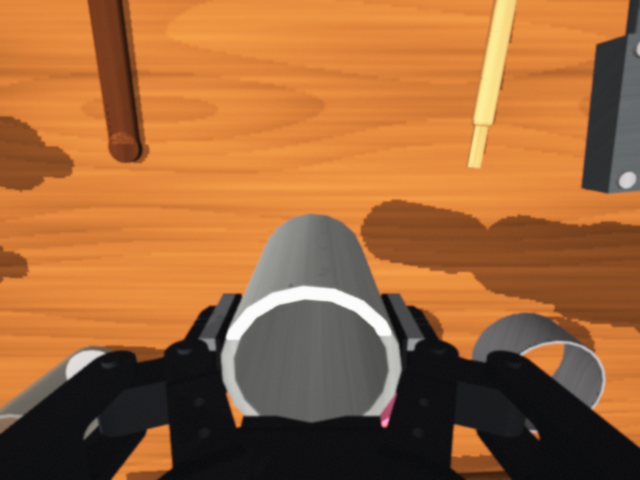

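The barrel hangs upright between the pads, with its rim at (313,365). I'll refine its offset in the hand and the socket's centre.

Run:
```python
from circ import *
z=np.load('w3.npz');P=z['P'];img=z['img'];t=np.array([.60682,.00065,.19014]);D=P-t
rr=np.hypot(D[...,0]+.002,D[...,1]-.0015)
m=(rr<.0295)&(rr>.021)&(abs(D[...,2]-.0255)<.004)&(img.min(-1)>190)&(abs(D[...,1])<.024)
v,u=np.where(m);print('rim px',u.min(),u.max(),v.min(),v.max(),'z',np.median(D[m][:,2]),circ(D[m],.02575))
w=(rr<.04)&(D[...,2]<.0)&(D[...,2]>-.06)&(abs(D[...,1])<.022); print('outer wall',circ(D[w],.028))
a=.0975;c,s=np.cos(a),np.sin(a)
for f in ['w1','top0','side0']:
    P=np.load(f+'.npz')['P']; c0=np.array([.519,.276])
    q=(P[...,:2]-c0)@np.array([[c,-s],[s,c]])
    top=(abs(P[...,2]-.03)<.003)&(abs(q).max(-1)<.07)
    Q=q[top]
    ex=[];lo=[];hi=[]
    for b in np.arange(-.05,.05,.005):
        k=Q[(Q[:,1]>b)&(Q[:,1]<b+.005)]
        if len(k)>5: ex.append([k[:,0].max(),k[:,0].min() if abs(b+.0025)>.04 else np.nan])
        k=Q[(Q[:,0]>b)&(Q[:,0]<b+.005)]
        if len(k)>5: lo.append(k[:,1].min());hi.append(k[:,1].max())
    ex=np.nanmedian(np.array(ex),0); l,h=np.median(lo),np.median(hi)
    off=np.array([ex.mean(),(l+h)/2]); print(f,'x hi/lo',ex,'y',l,h,'centre',c0+np.array([[c,-s],[s,c]])@off)
    # socket: chamfer/hole boundary: points z<.026 in r<.035 
    hole=(np.linalg.norm(q-off,axis=-1)<.036)&(abs(P[...,2]-.03)<.0015)
    H=q[hole]-off; r=np.hypot(*H.T); th=np.arctan2(H[:,1],H[:,0])
    e=[H[(th>k)&(th<k+.3)][np.argmin(r[(th>k)&(th<k+.3)])] for k in np.arange(-3.1,3.1,.3) if ((th>k)&(th<k+.3)).any()]
    e=np.array(e); from scipy.optimize import least_squares
    so=least_squares(lambda p:np.hypot(e[:,0]-p[0],e[:,1]-p[1])-p[2],[0,0,.03],loss='soft_l1',f_scale=.001).x
    print('   hole centre',c0+np.array([[c,-s],[s,c]])@(off+so[:2]),so[2])
```

```text
rim px 227 387 286 413 z 0.025375430930810267 (array([-0.002 ,  0.0018]), 2691)
outer wall (array([-0.0064,  0.0045]), 10601)
w1 x hi/lo [ 0.0559613  -0.05401064] y -0.05213060977271568 0.057607777158949484 centre [0.51970411 0.27882052]
   hole centre [0.51946604 0.27862802] 0.029501404829105606
top0 x hi/lo [ 0.05462927 -0.05298299] y -0.0557389396355341 0.05346334731042299 centre [0.51992999 0.27494774]
   hole centre [0.51997508 0.27452642] 0.030099711335394106
side0 x hi/lo [ 0.05660859 -0.05089727] y -0.055917175070893776 0.05357115786013252 centre [0.52195628 0.27511055]
   hole centre [0.52182181 0.27420291] 0.030914440442353055
```

Every camera gives the same barrel-to-socket shift, about (-0.087, +0.274). I'll carry the barrel over, then check it with averaged readings.

```bash
python3 -m pendant '[{"travel":[0.08,0.25,0],"rot":[0,0,0],"fingers":0},{"travel":[0.16,0.5,0],"rot":[0,0,0],"fingers":0},{"travel":[0.242,0.761,0],"rot":[0,0,0],"fingers":0}]'
python3 -m pendant '[{"travel":[0.08,0.25,0],"rot":[0,0,0],"fingers":0},{"travel":[0.16,0.5,0],"rot":[0,0,0],"fingers":0},{"travel":[0.242,0.761,0],"rot":[0,0,0],"fingers":0}]'
python3 -m pendant '[{"travel":[0.08,0.25,0],"rot":[0,0,0],"fingers":0},{"travel":[0.16,0.5,0],"rot":[0,0,0],"fingers":0},{"travel":[0.242,0.761,0],"rot":[0,0,0],"fingers":0},{"travel":[0.242,0.761,0],"rot":[0,0,0],"fingers":0},{"travel":[0.242,0.761,0],"rot":[0,0,0],"fingers":0},{"travel":[0.242,0.761,0],"rot":[0,0,0],"fingers":0}]'
python3 - <<'E'
from circ import *
T=[]
for n in ['side','top','side','top']:
    img,d,P=cloud(n); np.savez(n+'4.npz',img=img,d=d,P=P); cv2.imwrite(f'pics/{n}4.png',img); s=env.get_state(); T.append(s['tcp_pos'])
    t=np.mean(T,0)
    m=(np.hypot(P[...,0]-t[0],P[...,1]-t[1])<.04)&(P[...,2]<t[2]-.03)&(P[...,2]>t[2]-.068); print(n,'barrel',circ(P[m],.028))
print(np.array(T),s['clock'],s['orientation'])
img=cv2.imread('pics/side4.png');print(proj('side',[.52,.275,.1]))
cv2.imwrite('pics/side4c.png',cv2.resize(img[60:260,170:420],None,fx=3,fy=3,interpolation=3))
E
```

```text
clock: 5.85
tcp_pos: [0.5777, 0.0923, 0.1902]
orientation: [-0.002, 0.0, 1.0, 0.0]
wrist_force: [0.8, 0.9, -3.0]
finger_gap: 0.0556
grip_force: 43.6
clock: 6.15
tcp_pos: [0.5484, 0.184, 0.1904]
orientation: [-0.002, -0.0, 1.0, -0.0]
wrist_force: [0.1, -0.2, -2.1]
finger_gap: 0.0559
grip_force: 43.6
clock: 6.75
tcp_pos: [0.5204, 0.2738, 0.1912]
orientation: [-0.001, -0.0, 1.0, -0.0]
wrist_force: [-0.7, -0.5, -2.7]
finger_gap: 0.0559
grip_force: 43.8
side barrel (array([0.5196, 0.2749]), 248)
top barrel (array([0.5186, 0.2727]), 66)
side barrel (array([0.5201, 0.2745]), 241)
top barrel (array([0.5188, 0.2727]), 64)
[[0.5206722  0.27350617 0.19145837]
 [0.52086921 0.27343748 0.1916826 ]
 [0.52096565 0.27341521 0.19188393]
 [0.5210271  0.27352706 0.19204538]] 6.95 [-1.24569748e-04  3.35800911e-04  9.99999935e-01 -2.78991384e-05]
[287.71430927 165.97982232]
```

View pics/side4c.png

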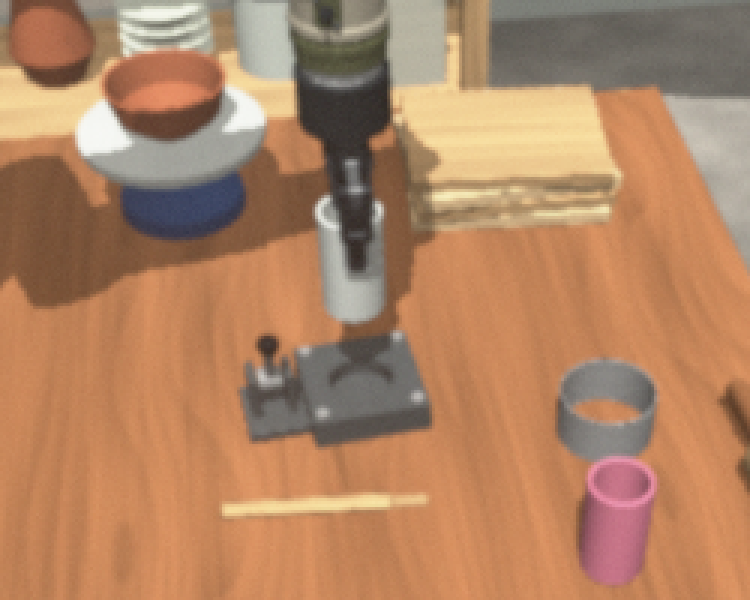

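The side view shows the barrel held upright above the socket and the lever still at -y. Now I'll lower it in stages and watch the force.

```bash
python3 -m pendant '[{"travel":[0,0.005,0.2],"rot":[0,0,0],"fingers":0},{"travel":[0,0.005,0.4],"rot":[0,0,0],"fingers":0},{"travel":[0,0.005,0.6],"rot":[0,0,0],"fingers":0},{"travel":[0,0.005,0.7],"rot":[0,0,0],"fingers":0},{"travel":[0,0.005,0.74],"rot":[0,0,0],"fingers":0},{"travel":[0,0.005,0.78],"rot":[0,0,0],"fingers":0},{"travel":[0,0.005,0.78],"rot":[0,0,0],"fingers":0}]'
python3 -m pendant '[{"travel":[0,0,0.02],"rot":[0,0,0],"fingers":0},{"travel":[0,0,0.04],"rot":[0,0,0],"fingers":0},{"travel":[0,0,0.04],"rot":[0,0,0],"fingers":0}]'
```

```text
clock: 7.65
tcp_pos: [0.5218, 0.2754, 0.0994]
orientation: [0.001, -0.0, 1.0, 0.001]
wrist_force: [2.5, 1.3, -3.3]
finger_gap: 0.0558
grip_force: 43.1
clock: 7.95
tcp_pos: [0.5215, 0.2757, 0.0942]
orientation: [0.001, -0.001, 1.0, 0.001]
wrist_force: [2.7, 3.1, -2.5]
finger_gap: 0.0558
grip_force: 43.3
```

```bash
python3 -m pendant '[{"travel":[0,0,0.03],"rot":[0,0,0],"fingers":0},{"travel":[0,0,0.06],"rot":[0,0,0],"fingers":0},{"travel":[0,0,0.06],"rot":[0,0,0],"fingers":0}]'
python3 -m pendant '[{"travel":[0,0,0.015],"rot":[0,0,0],"fingers":0},{"travel":[0,0,0.03],"rot":[0,0,0],"fingers":0},{"travel":[0,0,0.03],"rot":[0,0,0],"fingers":0}]'
```

```text
clock: 8.25
tcp_pos: [0.5214, 0.2757, 0.0865]
orientation: [0.001, -0.001, 1.0, 0.001]
wrist_force: [3.7, 4.3, -2.0]
finger_gap: 0.0559
grip_force: 43.4
clock: 8.55
tcp_pos: [0.5216, 0.2758, 0.0846]
orientation: [0.001, -0.001, 1.0, 0.001]
wrist_force: [0.9, 3.5, 7.7]
finger_gap: 0.0559
grip_force: 43.9
```

```bash
python3 -m pendant '[{"travel":[0,0,0],"rot":[0,0,0],"fingers":0.3},{"travel":[0,0,0],"rot":[0,0,0],"fingers":0.6},{"travel":[0,0,0],"rot":[0,0,0],"fingers":1},{"travel":[0,0,0],"rot":[0,0,0],"fingers":1},{"travel":[0,0,0],"rot":[0,0,0],"fingers":1},{"travel":[0,0,0],"rot":[0,0,0],"fingers":1}]'
python3 -m pendant '[{"travel":[0,0,-0.2],"rot":[0,0,0],"fingers":1},{"travel":[0,0,-0.5],"rot":[0,0,0],"fingers":1},{"travel":[0,0,-0.9],"rot":[0,0,0],"fingers":1},{"travel":[0,0,-1],"rot":[0,0,0],"fingers":1},{"travel":[0,0,-1],"rot":[0,0,0],"fingers":1},{"travel":[0,0,-1],"rot":[0,0,0],"fingers":1}]'
python3 - <<'E'
from circ import *
img,d,P=cloud('wrist'); cv2.imwrite('pics/w5.png',img); np.savez('w5.npz',img=img,d=d,P=P)
s=env.get_state(); print(s['clock'],s['tcp_pos'],s['finger_gap'],s['joint_pos'])
rr=np.hypot(P[...,0]-.5205,P[...,1]-.277)
m=(rr<.035)&(abs(P[...,2]-.11)<.015)&(rr>.02); print('rim z',np.percentile(P[m][:,2],[5,25,50,75,95]),m.sum(),circ(P[m],.02575))
m=(np.hypot(P[...,0]-.44,P[...,1]-.245)<.05)&(P[...,2]>.095)&(P[...,2]<.14); print('ball',P[m].mean(0),P[m].min(0),P[m].max(0))
for n in ['side']:
    img,d,P=cloud(n); rr=np.hypot(P[...,0]-.52,P[...,1]-.275); m=(rr<.035)&(abs(P[...,2]-.112)<.008);print(n,np.percentile(P[m][:,2],[25,50,75]),m.sum(),circ(P[m],.02575))
    m=(np.hypot(P[...,0]-.44,P[...,1]-.245)<.05)&(P[...,2]>.085)&(P[...,2]<.14); print('ball',P[m].mean(0),P[m].min(0),P[m].max(0))
E
```

```text
clock: 9.15
tcp_pos: [0.5204, 0.2748, 0.0826]
orientation: [-0.0, -0.0, 1.0, -0.0]
wrist_force: [0.3, 0.2, 0.8]
finger_gap: 0.0851
grip_force: 0.0
clock: 9.75
tcp_pos: [0.5203, 0.2748, 0.202]
orientation: [-0.0, -0.0, 1.0, -0.0]
wrist_force: [0.4, -0.3, 0.0]
finger_gap: 0.0852
grip_force: 0.0
9.8 [0.51979584 0.27464935 0.20122152] 0.08569918607543026 [ 3.49582874e-01  3.57887787e-01 -1.13240534e-02  1.20436682e+00
  1.49571236e-05  3.48808347e-01]
rim z [0.09709656 0.10488763 0.10912097 0.10987037 0.11057243] 2807 (array([0.5172, 0.2787]), 2807)
ball [0.4380403  0.24477393 0.1123792 ] [0.42821369 0.23387566 0.09505551] [0.44766238 0.25419443 0.11777455]
side [0.10626519 0.10810281 0.10968373] 116 (array([0.5208, 0.2749]), 116)
ball [0.43948974 0.23774471 0.107665  ] [0.43008333 0.23027047 0.08575974] [0.44887154 0.25034243 0.11960524]
```

View pics/w5.png

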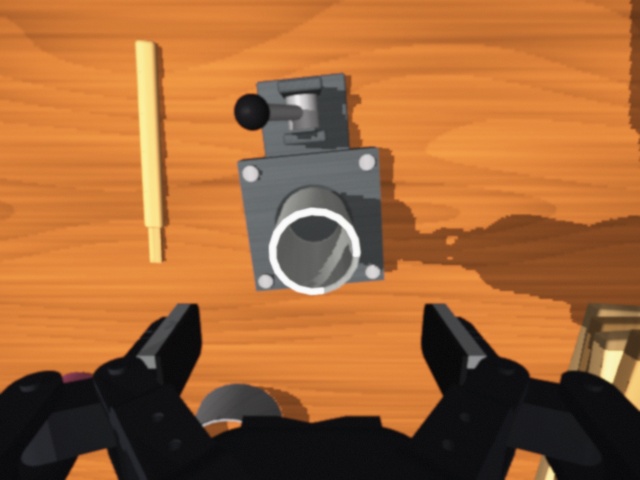

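The rim sits at about 0.1095 m, so the barrel is home. It shows at (315,250), and the ball is at (252,111) on the -y side. Next I'll shut the fingers, come down on the -y side of the lever, and push it to +y.

```bash
python3 -m pendant '[{"travel":[0.25,-0.25,0],"rot":[0,0,0],"fingers":-1},{"travel":[0.5,-0.5,0],"rot":[0,0,0],"fingers":-1},{"travel":[0.708,-0.708,0],"rot":[0,0,0],"fingers":-1},{"travel":[0.708,-0.708,0],"rot":[0,0,0],"fingers":-1},{"travel":[0.708,-0.708,0],"rot":[0,0,0],"fingers":-1},{"travel":[0.708,-0.708,0],"rot":[0,0,0],"fingers":-1}]'
python3 -m pendant '[{"travel":[0,0,0.2],"rot":[0,0,0],"fingers":-1},{"travel":[0,0,0.4],"rot":[0,0,0],"fingers":-1},{"travel":[0,0,0.6],"rot":[0,0,0],"fingers":-1},{"travel":[0,0,0.78],"rot":[0,0,0],"fingers":-1},{"travel":[0,0,0.78],"rot":[0,0,0],"fingers":-1},{"travel":[0,0,0.78],"rot":[0,0,0],"fingers":-1}]'
python3 -m pendant '[{"travel":[0,0.1,0],"rot":[0,0,0],"fingers":-1},{"travel":[0,0.2,0],"rot":[0,0,0],"fingers":-1},{"travel":[0,0.3,0],"rot":[0,0,0],"fingers":-1},{"travel":[0,0.4,0],"rot":[0,0,0],"fingers":-1},{"travel":[0,0.5,0],"rot":[0,0,0],"fingers":-1},{"travel":[0,0.6,0],"rot":[0,0,0],"fingers":-1},{"travel":[0,0.6,0],"rot":[0,0,0],"fingers":-1}]'
python3 - <<'E'
from circ import *
img,d,P=cloud('side');cv2.imwrite('pics/s6.png',cv2.resize(img[80:240,190:390],None,fx=3,fy=3,interpolation=3));print(env.get_state()['tcp_pos'])
E
```

```text
clock: 10.45
tcp_pos: [0.4365, 0.1904, 0.2025]
orientation: [0.0, -0.0, 1.0, 0.0]
wrist_force: [0.1, 0.4, 0.3]
finger_gap: 0.0001
grip_force: 0.0
clock: 11.05
tcp_pos: [0.4362, 0.1905, 0.1092]
orientation: [-0.001, -0.001, 1.0, -0.0]
wrist_force: [0.3, -0.1, -0.4]
finger_gap: -0.0003
grip_force: 0.0
clock: 11.75
tcp_pos: [0.4357, 0.2638, 0.1093]
orientation: [0.0, -0.001, 1.0, 0.0]
wrist_force: [-0.5, -0.0, 0.4]
finger_gap: 0.0002
grip_force: 0.0
[0.43561348 0.26306625 0.10925424]
```

View pics/s6.png

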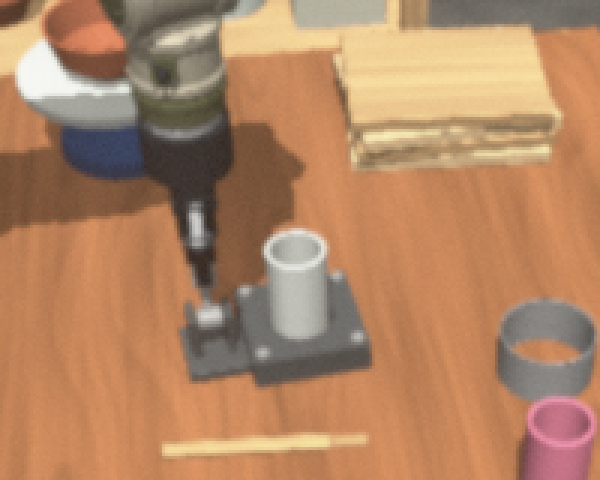

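The finger is past the pivot and the lever is hidden behind it. I'll push on gently until the stop is felt.

```bash
python3 -m pendant '[{"travel":[0,0.03,0],"rot":[0,0,0],"fingers":-1},{"travel":[0,0.06,0],"rot":[0,0,0],"fingers":-1},{"travel":[0,0.06,0],"rot":[0,0,0],"fingers":-1}]'
python3 -m pendant '[{"travel":[0,0.025,0],"rot":[0,0,0],"fingers":-1},{"travel":[0,0.025,0],"rot":[0,0,0],"fingers":-1}]'
python3 -m pendant '[{"travel":[0,0.025,0],"rot":[0,0,0],"fingers":-1},{"travel":[0,0.025,0],"rot":[0,0,0],"fingers":-1}]'
```

```text
clock: 12.1
tcp_pos: [0.4357, 0.2692, 0.1093]
orientation: [-0.0, -0.0, 1.0, 0.0]
wrist_force: [-1.1, -0.8, -0.0]
finger_gap: -0.0
grip_force: 0.0
clock: 12.3
tcp_pos: [0.4357, 0.2723, 0.1094]
orientation: [-0.0, -0.0, 1.0, 0.0]
wrist_force: [-0.3, 0.0, -0.6]
finger_gap: -0.0001
grip_force: 0.3
clock: 12.5
tcp_pos: [0.4358, 0.2754, 0.1094]
orientation: [0.0, -0.0, 1.0, 0.0]
wrist_force: [0.6, -0.7, -0.9]
finger_gap: -0.0003
grip_force: 0.3
```

```bash
python3 -m pendant '[{"travel":[0,0.025,0],"rot":[0,0,0],"fingers":-1},{"travel":[0,0.025,0],"rot":[0,0,0],"fingers":-1}]'
python3 -m pendant '[{"travel":[0,0.025,0],"rot":[0,0,0],"fingers":-1},{"travel":[0,0.025,0],"rot":[0,0,0],"fingers":-1}]'
python3 -m pendant '[{"travel":[0,0.025,0],"rot":[0,0,0],"fingers":-1},{"travel":[0,0.025,0],"rot":[0,0,0],"fingers":-1}]'
python3 - <<'E'
from circ import *
for n in ['side','top']:
    img,d,P=cloud(n); rr=np.hypot(P[...,0]-.432,P[...,1]-.3)
    m=(rr<.04)&(P[...,2]>.075)&(P[...,2]<.115)&(img.max(-1)<75); print(n,m.sum(),P[m].mean(0),P[m].max(0),P[m].min(0))
E
```

```text
clock: 12.7
tcp_pos: [0.4358, 0.2785, 0.1094]
orientation: [0.0, -0.001, 1.0, 0.0]
wrist_force: [0.5, -0.3, 0.2]
finger_gap: -0.0003
grip_force: 0.3
clock: 12.9
tcp_pos: [0.4357, 0.2816, 0.1095]
orientation: [0.0, -0.001, 1.0, 0.0]
wrist_force: [0.1, -0.7, 0.5]
finger_gap: 0.0
grip_force: 0.3
clock: 13.1
tcp_pos: [0.4356, 0.2831, 0.1093]
orientation: [0.0, -0.0, 1.0, -0.002]
wrist_force: [0.7, -6.5, 1.5]
finger_gap: 0.0003
grip_force: 3.1
side 16 [0.43880493 0.27018059 0.10778133] [0.44330612 0.27418379 0.11467739] [0.43278689 0.26740566 0.10064657]
top 4 [0.44399016 0.2753406  0.09836293] [0.44515017 0.27670557 0.10258922] [0.44299526 0.27412409 0.08929907]
```

```bash
python3 -m pendant '[{"travel":[0,-0.1,0],"rot":[0,0,0],"fingers":-1},{"travel":[0,-0.17,-0.1],"rot":[0,0,0],"fingers":-1},{"travel":[0,-0.17,-0.5],"rot":[0,0,0],"fingers":-1},{"travel":[0,-0.17,-0.9],"rot":[0,0,0],"fingers":-1},{"travel":[0,-0.17,-1],"rot":[0,0,0],"fingers":-1},{"travel":[0,-0.17,-1],"rot":[0,0,0],"fingers":-1}]'
python3 - <<'E'
from circ import *
img,d,P=cloud('wrist'); cv2.imwrite('pics/w7.png',img); print(env.get_state()['tcp_pos'])
rr=np.hypot(P[...,0]-.432,P[...,1]-.3)
m=(rr<.04)&(P[...,2]>.07)&(P[...,2]<.125); print('ball',m.sum(),P[m].mean(0),P[m].max(0),P[m].min(0))
rr=np.hypot(P[...,0]-.5205,P[...,1]-.277)
m=(rr<.035)&(abs(P[...,2]-.11)<.01)&(rr>.02); print('rim',np.percentile(P[m][:,2],[25,50,75,95]),circ(P[m],.02575))
for n in ['side','top']:
    img,d,P=cloud(n); rr=np.hypot(P[...,0]-.545,P[...,1]+.299)
    m=(rr<.025)&(P[...,2]>.148)&(P[...,2]<.156);print(n,'htop',P[m].mean(0).round(4)); m=(rr<.025)&(P[...,2]>.1)&(P[...,2]<.146);print(circ(P[m],.0135))
E
```

```text
clock: 13.8
tcp_pos: [0.4375, 0.2642, 0.2329]
orientation: [0.003, -0.0, 1.0, 0.002]
wrist_force: [-0.1, -0.5, -1.5]
finger_gap: -0.0
grip_force: 0.0
[0.43638129 0.26379399 0.23059256]
ball 955 [0.43049445 0.30116464 0.09854687] [0.44077936 0.31637742 0.11124384] [0.42139009 0.28046257 0.07007187]
rim [0.1082373  0.10929364 0.10999336 0.11061172] (array([0.5168, 0.2786]), 244)
side htop [ 0.5449 -0.2992  0.1511]
(array([ 0.5453, -0.2978]), 178)
top htop [ 0.5426 -0.2986  0.1512]
(array([ 0.543 , -0.2996]), 68)
```

View pics/w7.png

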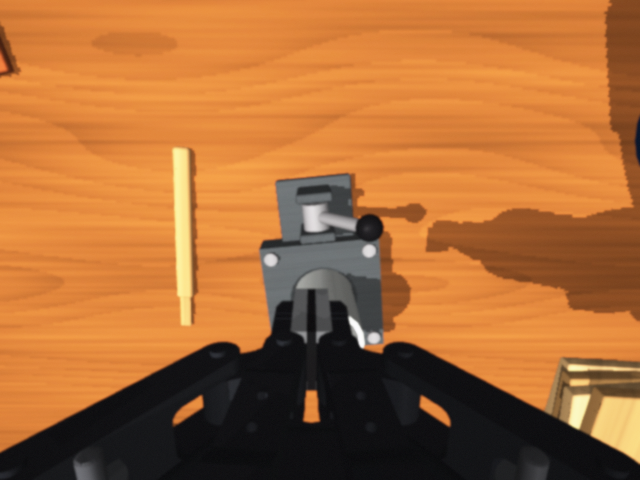

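The lever is over, with its ball at (370,228) on the +y side and leaning about 0.58, and the barrel is still seated. Next is the plunger.

```bash
R='dummy'
python3 -m pendant '[{"travel":[-0.06,-0.31,0],"rot":[0,0,0],"fingers":-1},{"travel":[-0.12,-0.62,0],"rot":[0,0,0],"fingers":-1},{"travel":[-0.179,-0.938,0],"rot":[0,0,0],"fingers":-1}]' >/dev/null
python3 -m pendant '[{"travel":[-0.06,-0.31,0],"rot":[0,0,0],"fingers":0},{"travel":[-0.12,-0.62,0],"rot":[0,0,0],"fingers":0},{"travel":[-0.179,-0.938,0],"rot":[0,0,0],"fingers":0}]' >/dev/null
python3 -m pendant '[{"travel":[-0.06,-0.31,0],"rot":[0,0,0],"fingers":1},{"travel":[-0.12,-0.62,0],"rot":[0,0,0],"fingers":1},{"travel":[-0.179,-0.938,0],"rot":[0,0,0],"fingers":1}]' >/dev/null
python3 -m pendant '[{"travel":[-0.06,-0.31,0],"rot":[0,0,0],"fingers":1},{"travel":[-0.12,-0.62,0],"rot":[0,0,0],"fingers":1},{"travel":[-0.179,-0.938,0],"rot":[0,0,0],"fingers":1}]'
python3 -m pendant '[{"travel":[-0.06,-0.31,0],"rot":[0,0,0],"fingers":1},{"travel":[-0.12,-0.62,0],"rot":[0,0,0],"fingers":1},{"travel":[-0.179,-0.938,0],"rot":[0,0,0],"fingers":1},{"travel":[-0.179,-0.938,0],"rot":[0,0,0],"fingers":1},{"travel":[-0.179,-0.938,0],"rot":[0,0,0],"fingers":1},{"travel":[-0.179,-0.938,0],"rot":[0,0,0],"fingers":1}]'
python3 - <<'E'
from circ import *
for n in ['side','top','wrist']:
    img,d,P=cloud(n)
    rr=np.hypot(P[...,0]-.545,P[...,1]+.299+(-.003 if n=='wrist' else 0))
    m=(rr<.022)&(P[...,2]>.148)&(P[...,2]<.156); print(n,'htop',P[m].mean(0).round(4),m.sum())
    rr=np.hypot(P[...,0]-.52,P[...,1]-.275); m=(rr<.035)&(abs(P[...,2]-.11)<.005);print('rim',circ(P[m],.02575))
s=env.get_state();print(s['clock'],s['tcp_pos'],s['joint_pos'],s['orientation'])
E
```

```text
clock: 15.15
tcp_pos: [0.521, -0.1873, 0.227]
orientation: [-0.002, -0.0, 1.0, 0.001]
wrist_force: [1.1, 0.0, 0.3]
finger_gap: 0.0856
grip_force: 0.0
clock: 15.75
tcp_pos: [0.5429, -0.2976, 0.2279]
orientation: [-0.001, -0.001, 1.0, 0.001]
wrist_force: [0.3, 0.2, 0.2]
finger_gap: 0.0852
grip_force: 0.0
side htop [ 0.5394 -0.2991  0.1507] 69
rim (array([0.5203, 0.275 ]), 86)
top htop [ 0.5387 -0.3041  0.1536] 2
rim (array([0.5185, 0.2747]), 186)
wrist htop [ 0.542  -0.2962  0.1508] 1499
  return _methods._mean(a, axis=axis, dtype=dtype,
  ret = um.true_divide(
Traceback (most recent call last):
  File "circ.py", line 4, in circ
    s=least_squares(lambda p: np.hypot(Q[:,0]-p[0],Q[:,1]-p[1])-r,np.mean(Q[:,:2],0),loss='soft_l1',f_scale=.001); return s.x.round(4),len(Q)
ValueError: Initial guess is outside of provided bounds
```

```bash
python3 -m pendant '[{"travel":[-0.008,-0.0125,0.2],"rot":[0,0,0],"fingers":1},{"travel":[-0.008,-0.0125,0.4],"rot":[0,0,0],"fingers":1},{"travel":[-0.008,-0.0125,0.65],"rot":[0,0,0],"fingers":1},{"travel":[-0.008,-0.0125,0.857],"rot":[0,0,0],"fingers":1},{"travel":[-0.008,-0.0125,0.857],"rot":[0,0,0],"fingers":1},{"travel":[-0.008,-0.0125,0.857],"rot":[0,0,0],"fingers":1}]'
python3 -m pendant '[{"travel":[0,0,0],"rot":[0,0,0],"fingers":0.3},{"travel":[0,0,0],"rot":[0,0,0],"fingers":0},{"travel":[0,0,0],"rot":[0,0,0],"fingers":-0.2},{"travel":[0,0,0],"rot":[0,0,0],"fingers":-0.35},{"travel":[0,0,0],"rot":[0,0,0],"fingers":-0.5},{"travel":[0,0,0],"rot":[0,0,0],"fingers":-0.6},{"travel":[0,0,0],"rot":[0,0,0],"fingers":-0.6},{"travel":[0,0,0],"rot":[0,0,0],"fingers":-0.6}]' 40
python3 - <<'E'
from circ import *
T=[]
for i in range(3): env.read_camera('side'); T.append(env.get_state()['tcp_pos'])
print(np.array(T))
E
```

```text
clock: 16.5
tcp_pos: [0.5446, -0.2996, 0.127]
orientation: [-0.0, -0.001, 1.0, 0.0]
wrist_force: [-0.5, -0.0, 0.8]
finger_gap: 0.0857
grip_force: 0.0
clock: 17.3
tcp_pos: [0.545, -0.3002, 0.1274]
orientation: [0.001, -0.001, 1.0, 0.0]
wrist_force: [-0.1, 2.4, 5.9]
finger_gap: 0.0259
grip_force: 39.2
[[ 0.54504363 -0.3001598   0.12744315]
 [ 0.54500986 -0.30018348  0.12743703]
 [ 0.54501721 -0.30018077  0.12745304]]
```

```bash
python3 -m pendant '[{"travel":[0,0,-0.2],"rot":[0,0,0],"fingers":-0.6},{"travel":[0,0,-0.5],"rot":[0,0,0],"fingers":-0.6},{"travel":[0,0,-0.8],"rot":[0,0,0],"fingers":-0.6},{"travel":[0,0,-1],"rot":[0,0,0],"fingers":-0.6}]'
python3 -m pendant '[{"travel":[0,0,-0.21],"rot":[0,0,0],"fingers":-0.6},{"travel":[0.02,0.3,-0.21],"rot":[0,0,0],"fingers":-0.6},{"travel":[0.03,0.6,-0.21],"rot":[0,0,0],"fingers":-0.6},{"travel":[0.041,0.957,-0.21],"rot":[0,0,0],"fingers":-0.6}]'
python3 -m pendant '[{"travel":[0.01,0.3,0],"rot":[0,0,0],"fingers":-0.6},{"travel":[0.03,0.6,0],"rot":[0,0,0],"fingers":-0.6},{"travel":[0.041,0.957,0],"rot":[0,0,0],"fingers":-0.6}]' >/dev/null
python3 -m pendant '[{"travel":[0.01,0.3,0],"rot":[0,0,0],"fingers":-0.6},{"travel":[0.03,0.6,0],"rot":[0,0,0],"fingers":-0.6},{"travel":[0.041,0.957,0],"rot":[0,0,0],"fingers":-0.6}]' >/dev/null
python3 -m pendant '[{"travel":[0.01,0.3,0],"rot":[0,0,0],"fingers":-0.6},{"travel":[0.03,0.6,0],"rot":[0,0,0],"fingers":-0.6},{"travel":[0.041,0.957,0],"rot":[0,0,0],"fingers":-0.6}]'
python3 -m pendant '[{"travel":[0.01,0.3,0],"rot":[0,0,0],"fingers":-0.6},{"travel":[0.03,0.6,0],"rot":[0,0,0],"fingers":-0.6},{"travel":[0.041,0.957,0],"rot":[0,0,0],"fingers":-0.6},{"travel":[0.041,0.957,0],"rot":[0,0,0],"fingers":-0.6},{"travel":[0.041,0.957,0],"rot":[0,0,0],"fingers":-0.6},{"travel":[0.041,0.957,0],"rot":[0,0,0],"fingers":-0.6}]'
python3 - <<'E'
from circ import *
T=[]
for n in ['side','top']:
    img,d,P=cloud(n); s=env.get_state(); T.append(s['tcp_pos']); t=T[-1]; b=t[2]-.127
    rr=np.hypot(P[...,0]-.52,P[...,1]-.275)
    for nm,lo,hi,r in [('piston',b+.006,b+.017,.022),('rod',b+.025,b+.08,.008),('barrel',.035,.1,.028),('rim',.106,.113,.02575)]:
        m=(rr<.04)&(P[...,2]>lo)&(P[...,2]<hi)
        if m.sum()>5: print(n,nm,circ(P[m],r))
    cv2.imwrite(f'pics/{n}8.png',cv2.resize(img[50:240,190:390],None,fx=3,fy=3,interpolation=3))
print(np.array(T),s['orientation'],s['clock'])
E
```

```text
clock: 17.85
tcp_pos: [0.5447, -0.3007, 0.2483]
orientation: [0.0, -0.0, 1.0, -0.0]
wrist_force: [0.2, -0.2, -3.4]
finger_gap: 0.0264
grip_force: 40.4
clock: 18.25
tcp_pos: [0.539, -0.1854, 0.2707]
orientation: [-0.001, 0.001, 1.0, 0.0]
wrist_force: [-0.1, 0.7, -2.4]
finger_gap: 0.0264
grip_force: 40.2
clock: 19.15
tcp_pos: [0.5238, 0.1597, 0.2708]
orientation: [-0.001, 0.0, 1.0, -0.0]
wrist_force: [1.3, -0.3, -3.1]
finger_gap: 0.0264
grip_force: 40.2
clock: 19.75
tcp_pos: [0.5192, 0.273, 0.271]
orientation: [-0.001, -0.0, 1.0, -0.001]
wrist_force: [-0.4, -0.3, -3.4]
finger_gap: 0.0263
grip_force: 40.5
side piston (array([0.5187, 0.2742]), 81)
side rod (array([0.5194, 0.2731]), 86)
side barrel (array([0.521 , 0.2762]), 469)
side rim (array([0.5207, 0.2741]), 94)
top piston (array([0.5183, 0.273 ]), 40)
top barrel (array([0.5188, 0.2757]), 195)
top rim (array([0.5187, 0.2752]), 96)
[[0.51943718 0.27268634 0.27129676]
 [0.51959032 0.27255186 0.27152792]] [-2.93536852e-04  3.82805734e-04  9.99999858e-01 -2.25579042e-04] 19.85
```

View pics/side8.png

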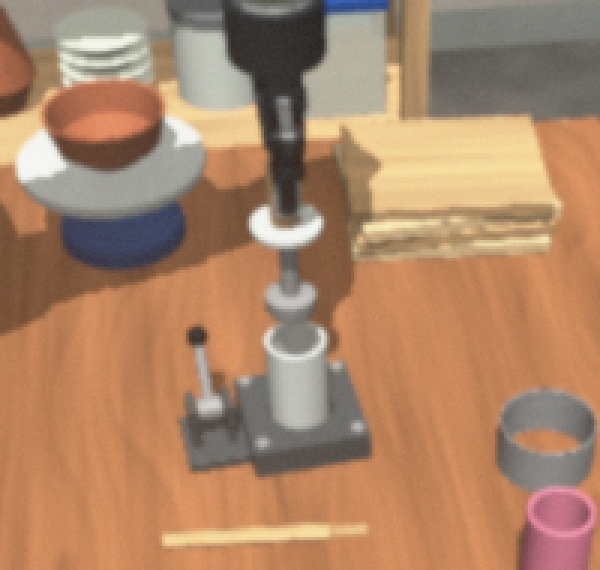

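The plunger hangs plumb over the barrel, with its piston at (290,300) and the rim at (296,345). The cameras suggest a correction of about (+1, +2) mm, so I'll apply that and lower it slowly.

```bash
python3 -m pendant '[{"travel":[-0.008,0.015,0.1],"rot":[0,0,0],"fingers":-0.6},{"travel":[-0.008,0.015,0.2],"rot":[0,0,0],"fingers":-0.6},{"travel":[-0.008,0.015,0.25],"rot":[0,0,0],"fingers":-0.6},{"travel":[-0.008,0.015,0.28],"rot":[0,0,0],"fingers":-0.6},{"travel":[-0.008,0.015,0.31],"rot":[0,0,0],"fingers":-0.6},{"travel":[-0.008,0.015,0.34],"rot":[0,0,0],"fingers":-0.6},{"travel":[-0.008,0.015,0.34],"rot":[0,0,0],"fingers":-0.6}]'
python3 -m pendant '[{"travel":[0,0,0.04],"rot":[0,0,0],"fingers":-0.6},{"travel":[0,0,0.08],"rot":[0,0,0],"fingers":-0.6},{"travel":[0,0,0.08],"rot":[0,0,0],"fingers":-0.6}]'
```

```text
clock: 20.55
tcp_pos: [0.5203, 0.2756, 0.2306]
orientation: [-0.0, -0.0, 1.0, -0.0]
wrist_force: [-0.6, -0.1, -3.9]
finger_gap: 0.0262
grip_force: 40.5
clock: 20.85
tcp_pos: [0.52, 0.2755, 0.2205]
orientation: [-0.001, -0.0, 1.0, -0.0]
wrist_force: [1.4, 0.3, -3.8]
finger_gap: 0.0262
grip_force: 40.5
```

```bash
python3 -m pendant '[{"travel":[0,0,0.08],"rot":[0,0,0],"fingers":-0.6},{"travel":[0,0,0.16],"rot":[0,0,0],"fingers":-0.6},{"travel":[0,0,0.24],"rot":[0,0,0],"fingers":-0.6},{"travel":[0,0,0.32],"rot":[0,0,0],"fingers":-0.6},{"travel":[0,0,0.4],"rot":[0,0,0],"fingers":-0.6},{"travel":[0,0,0.48],"rot":[0,0,0],"fingers":-0.6},{"travel":[0,0,0.5],"rot":[0,0,0],"fingers":-0.6},{"travel":[0,0,0.5],"rot":[0,0,0],"fingers":-0.6}]'
python3 -m pendant '[{"travel":[0,0,0.03],"rot":[0,0,0],"fingers":-0.6},{"travel":[0,0,0.05],"rot":[0,0,0],"fingers":-0.6},{"travel":[0,0,0.05],"rot":[0,0,0],"fingers":-0.6}]'
```

```text
clock: 21.65
tcp_pos: [0.5201, 0.2755, 0.1607]
orientation: [-0.0, -0.0, 1.0, -0.0]
wrist_force: [0.1, -0.0, -2.1]
finger_gap: 0.0263
grip_force: 40.5
clock: 21.95
tcp_pos: [0.5204, 0.2756, 0.1552]
orientation: [-0.0, -0.0, 1.0, 0.0]
wrist_force: [0.1, 0.1, -3.4]
finger_gap: 0.0267
grip_force: 40.5
```

```bash
python3 -m pendant '[{"travel":[0,0,0.015],"rot":[0,0,0],"fingers":-0.6},{"travel":[0,0,0.02],"rot":[0,0,0],"fingers":-0.6},{"travel":[0,0,0.02],"rot":[0,0,0],"fingers":-0.6}]'
python3 -m pendant '[{"travel":[0,0,0.012],"rot":[0,0,0],"fingers":-0.6},{"travel":[0,0,0.012],"rot":[0,0,0],"fingers":-0.6}]'
```

```text
clock: 22.25
tcp_pos: [0.5204, 0.2756, 0.1529]
orientation: [-0.0, -0.0, 1.0, 0.0]
wrist_force: [-1.3, 0.5, -2.7]
finger_gap: 0.026
grip_force: 40.5
clock: 22.45
tcp_pos: [0.5209, 0.2756, 0.1524]
orientation: [0.001, -0.0, 1.0, 0.0]
wrist_force: [-0.5, -0.9, 1.6]
finger_gap: 0.0262
grip_force: 40.7
```

```bash
python3 -m pendant '[{"travel":[0,0,0.006],"rot":[0,0,0],"fingers":-0.6},{"travel":[0,0,0.006],"rot":[0,0,0],"fingers":-0.6}]'
python3 -m pendant '[{"travel":[0,0,0],"rot":[0,0,0],"fingers":-0.2},{"travel":[0,0,0],"rot":[0,0,0],"fingers":0.2},{"travel":[0,0,0],"rot":[0,0,0],"fingers":0.6},{"travel":[0,0,0],"rot":[0,0,0],"fingers":1},{"travel":[0,0,0],"rot":[0,0,0],"fingers":1},{"travel":[0,0,0],"rot":[0,0,0],"fingers":1}]'
python3 -m pendant '[{"travel":[0,0,-0.2],"rot":[0,0,0],"fingers":1},{"travel":[0,0,-0.5],"rot":[0,0,0],"fingers":1},{"travel":[0,0,-0.8],"rot":[0,0,0],"fingers":1},{"travel":[0,0,-1],"rot":[0,0,0],"fingers":1},{"travel":[0,0,-1],"rot":[0,0,0],"fingers":1},{"travel":[0,0,-1],"rot":[0,0,0],"fingers":1}]'
python3 - <<'E'
from circ import *
img,d,P=cloud('wrist'); cv2.imwrite('pics/w9.png',img)
for n,(i,d,P) in [('wrist',(img,d,P)),('side',cloud('side'))]:
    rr=np.hypot(P[...,0]-.52,P[...,1]-.276)
    for nm,lo,hi in [('plate',.105,.125),('htop',.168,.185)]:
        m=(rr<.03)&(P[...,2]>lo)&(P[...,2]<hi); print(n,nm,np.median(P[m],0),m.sum())
    rr=np.hypot(P[...,0]-.432,P[...,1]-.3)
    m=(rr<.035)&(P[...,2]>.09)&(P[...,2]<.125); print('ball',m.sum(),P[m].mean(0),P[m].max(0))
E
```

```text
clock: 22.65
tcp_pos: [0.521, 0.2756, 0.1522]
orientation: [0.001, -0.0, 1.0, 0.0]
wrist_force: [-0.9, -1.0, 5.5]
finger_gap: 0.0266
grip_force: 40.9
clock: 23.25
tcp_pos: [0.5204, 0.2756, 0.1507]
orientation: [-0.0, -0.0, 1.0, 0.0]
wrist_force: [1.1, -0.3, 0.3]
finger_gap: 0.0857
grip_force: 0.0
clock: 23.85
tcp_pos: [0.5207, 0.2757, 0.2711]
orientation: [0.001, -0.0, 1.0, 0.0]
wrist_force: [0.5, 0.7, -0.2]
finger_gap: 0.0851
grip_force: 0.0
wrist plate [0.50898529 0.2750989  0.1158647 ] 2596
wrist htop [0.51701073 0.27799897 0.17564714] 1393
ball 655 [0.4319328  0.30609316 0.10592597] [0.44107429 0.31709559 0.11191239]
side plate [0.518649   0.26433357 0.11565275] 207
side htop [0.51998078 0.27034144 0.17493025] 68
ball 50 [0.43376961 0.30028851 0.10210061] [0.44219757 0.3103578  0.10960018]
```

View pics/w9.png

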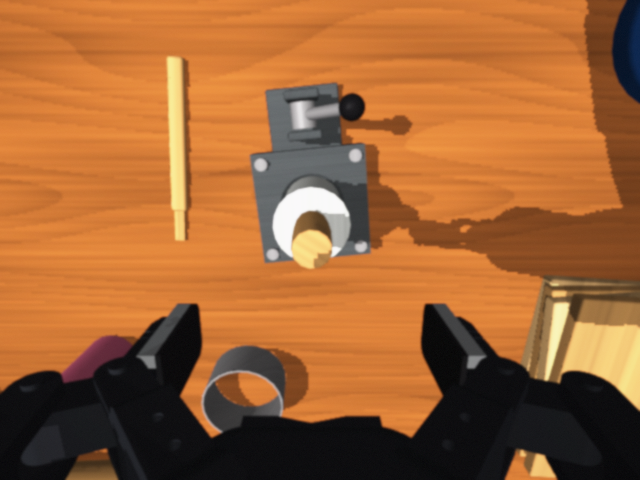

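The stop plate's top is at 0.116 m and the handle's top at 0.1755 m, which matches home. The plunger is at (312,225), the lever ball is at +y at (351,107), and the gripper is clear.

```bash
python3 -c "from workcell import env; print(env.hand_in())"
```

```text
the job is handed in; nothing more can be done
None
```

The job is handed in: the barrel is home in the socket, the clamp lever is over at its stop, and the plunger was lowered in the grip until its stop plate sat on the rim. The arm was clear and about 24 s of the 67 s were used; the judge's verdict was not shown.

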